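Put the washed-up cutlery away

TASK

Put the washed-up cutlery away: lay the knife, the fork, the tablespoon and the teaspoon from the drying mat each into the tray that already holds one of its kind, flat along the tray and right way up, with its handle at the same end as the handle already there. Leave the mug and the washing-up bottle where they stand.

Things in the scene. Friction and masses are not known exactly. Their poses are not given: they have to be found in the camera images.
- knife: Loose table knife, 215 mm long; flat blade 105 x 20 mm with rounded point, its underside 4 mm up. Origin 95 mm from the handle's end, under the handle near the balance point: grip here. x points from handle to head, z up. Black handle 15 mm wide (y), 10 mm thick (z), ending 15 mm past the origin; steel head. Starts right way up on the grey drying mat (3 mm thick), about crosswise to the trays, head to either side.
- fork: Loose table fork, 200 mm long; four tines, head 25 mm wide. Origin 95 mm from the handle's end, under the handle near the balance point: grip here. x points from handle to head, z up. Black handle 15 mm wide (y), 10 mm thick (z), ending 15 mm past the origin; steel head. Starts right way up on the grey drying mat (3 mm thick), about crosswise to the trays, head to either side.
- tablespoon: Loose tablespoon, 205 mm long; oval bowl 66 x 42 mm. Origin 95 mm from the handle's end, under the handle near the balance point: grip here. x points from handle to head, z up. Black handle 15 mm wide (y), 10 mm thick (z), ending 15 mm past the origin; steel head. Starts right way up on the grey drying mat (3 mm thick), about crosswise to the trays, head to either side.
- teaspoon: Loose teaspoon, only 145 mm long; oval bowl 46 x 30 mm. Origin 65 mm from the handle's end, under the handle near the balance point: grip here. x points from handle to head, z up. Black handle 15 mm wide (y), 10 mm thick (z), ending 12 mm past the origin; steel head. Starts right way up on the grey drying mat (3 mm thick), about crosswise to the trays, head to either side.
- tray_knife: Grey fixed tray holding one knife already; 250 x 96 x 50 mm high, walls and floor 3 mm. Four alike stand in a row, any order. Origin: underside, middle of the short end where that piece's handle lies; x runs along the tray, the way its head points; z up. That piece lies along x, centred at y = -22 mm, top 13 mm up; free space centred near x 115, y +14 mm.
- tray_fork: Grey fixed tray holding one fork already; 250 x 96 x 50 mm high, walls and floor 3 mm. Four alike stand in a row, any order. Origin: underside, middle of the short end where that piece's handle lies; x runs along the tray, the way its head points; z up. That piece lies along x, centred at y = -22 mm, top 13 mm up; free space centred near x 115, y +14 mm.
- tray_tablespoon: Grey fixed tray holding one tablespoon already; 250 x 96 x 50 mm high, walls and floor 3 mm. Four alike stand in a row, any order. Origin: underside, middle of the short end where that piece's handle lies; x runs along the tray, the way its head points; z up. That piece lies along x, centred at y = -22 mm, top 13 mm up; free space centred near x 115, y +14 mm.
- tray_teaspoon: Grey fixed tray holding one teaspoon already; 250 x 96 x 50 mm high, walls and floor 3 mm. Four alike stand in a row, any order. Origin: underside, middle of the short end where that piece's handle lies; x runs along the tray, the way its head points; z up. That piece lies along x, centred at y = -22 mm, top 13 mm up; free space centred near x 115, y +14 mm.
- mug: White ceramic mug, 82 mm across, 92 mm high, handle to its side; origin at the centre of its underside. Stands beyond the mats, near the middle; to be left alone.
- bottle: Green washing-up liquid bottle, 64 mm across, 200 mm high; origin at the centre of its underside. Stands to the robot's right; to be left alone.
Not all that is in view belongs to the job. Leave any pink look-alike of the teaspoon alone.

How it is judged:
By the outcome, as a careful person would: the job done as asked, in the order asked, and still so for the second after the job is handed in, with the robot touching nothing.
It also fails if it takes over 112 s, if anything falls off the work surface, if the arm or the gripper's body presses on something with over 40 N, if the wrist force passes 120 N, or if a joint passes its speed limit or range.

ROBOT

A 6-joint arm with a two-finger parallel gripper is mounted at the origin on the work surface. World frame = base frame: x ahead of the robot, y to its left, z up, the work surface at z = 0. Lengths are in m, angles in degrees, forces in N, time in s.
With the tool pointing down it reaches from about 0.35 to 0.875 m from the base axis. Payload 4.2 kg.
Tool frame: the origin (TCP) lies at the very end of the fingers, on their centre line; the grasp point (between the pads) lies behind it (r.grip_point_offset is the z of the grasp point in the tool frame, in m); z points along the fingers, y is the direction in which the jaws open and shut (so a half turn about z gives the same grasp; the last joint's range is limited). The gripper opens to 87 mm and grips with 3 to 60 N. Pads are 19 mm wide; open, the fingers measure 117 mm over their backs; the gripper's body (75 mm by 190 mm) begins 51 mm behind the grasp point.
Start: joints at [-61.902, 22.042, 0.453, 0, -68.411, -14.817], TCP at [0.144, -0.608, 0.223] pointing down, gripper open.
Joint ranges: [-179.83, 179.83], [-69.29, 118.12], [-61.27, 80.66], [-181.25, 117.63], [-171.15, -9.14], [-177.46, 177.46]. Speed limits (degrees/s): [159.86, 159.86, 180, 180, 180, 180].

INTERFACE

Orientations are given as a 3x3 rotation matrix whose columns are the frame's x, y, z axes.
In Python, from station import r, capture, workorder gives the robot as it stands. The module is installed in compiled form; this text tells all that it offers.
- The arm moves only by the shell command python3 -m crank 'ROWS'. ROWS is JSON, a list of rows, each an object with "delta_rot": the turn, a rotation vector about the tool's x, y, z in rad, a list of three; "linear": the shift along the tool's x, y, z in m, a list of three; "gripper": the opening in per cent of the stroke, from 0 (shut) to 100 (fully open). A call has 1 to 10 rows; each row shifts and turns the commanded pose from where the row before left it, along the tool's axes as they then stand; what a row does not reach is not made up. A row lasts 1/8 s, in which the tool goes at most 62.5 mm and 10.7 degrees, less where a joint would pass 70% of its speed; a pose out of reach is approached as far as the arm can. A call is refused whole if a number of a shift passes 0.0625 or a number of a turn 0.188, either way. A call with a gripper value outside its range is refused whole. The fingers move at their own pace and stop on an object; the grip force is fixed at half the most. Time passes only in rows, so rows that do not move let the fingers close. It gives the time, the measured TCP pose, the force and the opening at its end, in the units of the state.
- r.sense(): the state, without advancing time (a new reading comes with each control period).
- capture(name): name is "scene" or "top" or "wrist"; returns a dict with "img" (420x560x3 uint8, blue, green, red), "fx", "fy", "cx", "cy" (pixels), "dist_coeffs" ([k1, k2, p1, p2, k3] as OpenCV has them; the pictures are not rectified), "world_from_camera" (4x4, takes a point from camera to world coordinates). Camera axes: x right, y down, z forward; pixel columns grow to the right and rows downward; lengths in m; the calibration is good to about 2 mm. A picture is of the moment at which its call begins. There is no depth.
- workorder.finish_job(): hands the job in, once; it reports no verdict.
The state is a dict: "time_s": time; "joints": joint angles; "joint_velocities": joint speeds; "effort": joint torques, N m; "tcp_pos": TCP position; "ee_rot": TCP orientation; "wrist_force": force on the tool from outside, world axes, zero at the start; "moment": the same for the moment, N m; "gripper_width": opening from 0.0 (shut) to 1.0 (fully open).
Only numpy, scipy, OpenCV 4.12 (cv2) and the standard library are available. Lean on these libraries where they do the work, as an engineer would, in place of code of your own. Each camera call takes 0.05 s, during which the arm holds its last target.

## Working session

There is one attempt and no reset: what is moved stays moved. The work goes in short steps, Python scripts to look and compute and a shell command to move; the robot and the scene stay as the last step left them, time stands still between calls to the robot, and variables do not carry over. Pictures are saved under pics/ and viewed, and the job is handed in when it is done.

```bash
mkdir -p pics
cat > h.py <<'E'
import numpy as np, cv2
from station import r, capture, workorder
def cap(n,f):
    c=capture(n); cv2.imwrite('pics/'+f,c['img']); np.save('pics/'+f+'.npy',c,allow_pickle=True); return c
def load(f): return np.load('pics/'+f+'.npy',allow_pickle=True).item()
def ray(c,uv,z):
    K=np.array([[c['fx'],0,c['cx']],[0,c['fy'],c['cy']],[0,0,1]],float)
    p=cv2.undistortPoints(np.array(uv,float).reshape(-1,1,2),K,np.array(c['dist_coeffs'],float)).reshape(-1,2)
    T=np.array(c['world_from_camera']); d=np.c_[p,np.ones(len(p))]@T[:3,:3].T; o=T[:3,3]
    return o+d*((z-o[2])/d[:,2])[:,None]
E
python3 - <<'E'
from h import *
s=r.sense(); print(s['tcp_pos'],s['ee_rot'],r.grip_point_offset,s['time_s'],s['gripper_width'])
for n in ['top','scene','wrist']:
    c=cap(n,n+'0.png'); print(n,np.round(c['world_from_camera'],3).tolist(),c['fx'])
E
```

```text
[ 0.1434234  -0.60768394  0.22144196] [[-9.73301184e-01 -2.29530862e-01 -6.22837255e-04]
 [-2.29531681e-01  9.73298791e-01  2.16110899e-03]
 [ 1.10165538e-04  2.24637082e-03 -9.99997471e-01]] -0.0187 0.0 0.9976644253923921
top [[0.001, -0.987, 0.158, 0.326], [-1.0, -0.004, -0.02, -0.104], [0.02, -0.158, -0.987, 1.561], [0.0, 0.0, 0.0, 1.0]] 486.7414291059735
scene [[0.263, 0.773, -0.577, 1.422], [0.965, -0.22, 0.145, -0.358], [-0.015, -0.595, -0.804, 1.232], [0.0, 0.0, 0.0, 1.0]] 531.6475212437122
wrist [[-0.23, 0.929, 0.29, 0.063], [0.973, 0.219, 0.069, -0.627], [0.001, 0.298, -0.954, 0.384], [0.0, 0.0, 0.0, 1.0]] 327.1679027707141
```

View pics/top0.png

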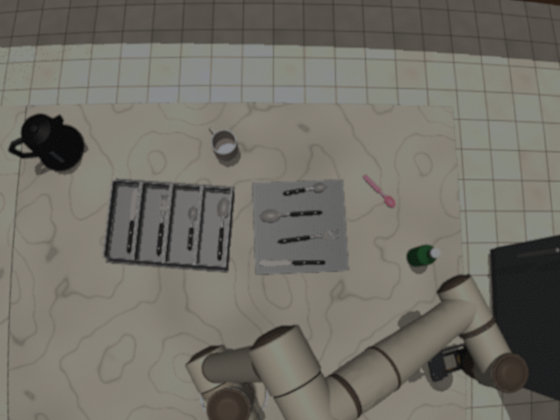

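View pics/scene0.png

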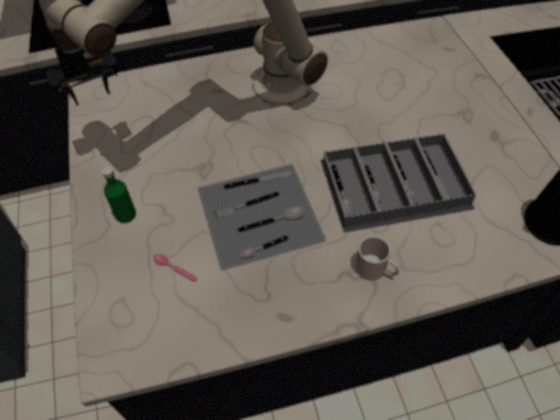

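View pics/wrist0.png

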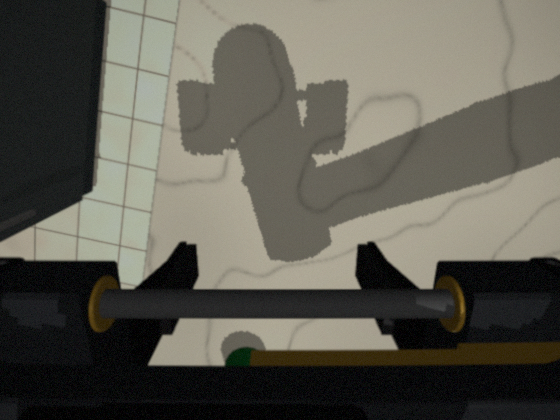

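Run:
```python
from h import *
c=load('top0.png');im=cv2.convertScaleAbs(c['img'],alpha=1.8)
cv2.imwrite('pics/cropA.png',cv2.resize(im[170:280,100:240],None,fx=5.5,fy=5.5,interpolation=cv2.INTER_CUBIC)[:600])
cv2.imwrite('pics/cropB.png',cv2.resize(im[170:280,245:405],None,fx=5,fy=5,interpolation=cv2.INTER_CUBIC))
```

```text
(no output)
```

View pics/cropA.png

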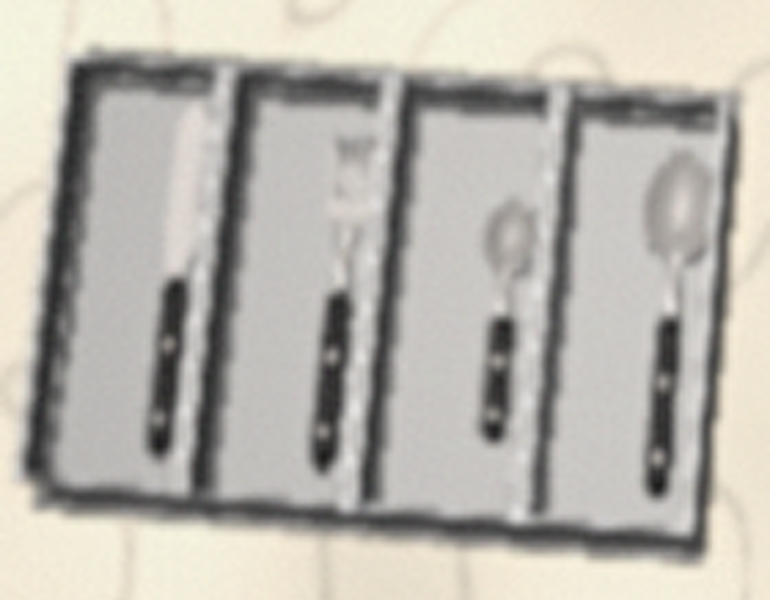

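View pics/cropB.png

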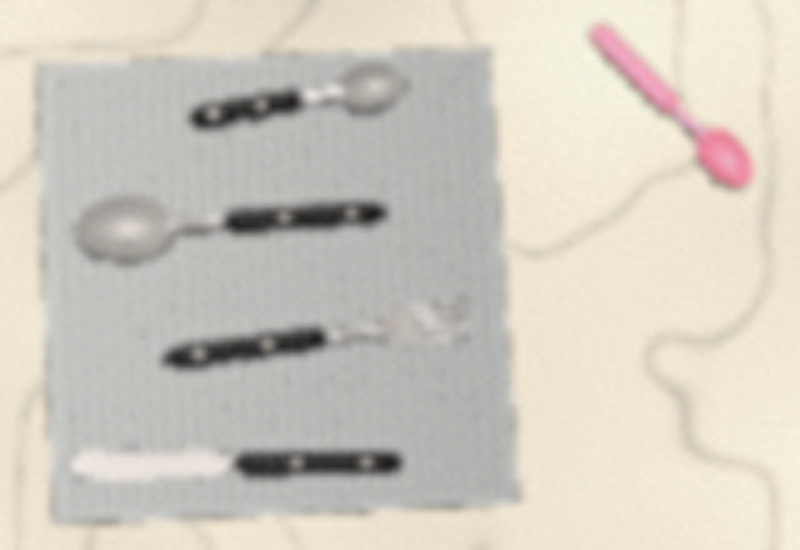

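```bash
cat >> h.py <<'E'
def handles(c,z=0.011,thr=70,lo=(0.3,-0.3),hi=(0.85,0.5),amin=40):
    g=c['img'].max(2); m=(g<thr).astype(np.uint8)
    n,l,st,ce=cv2.connectedComponentsWithStats(m); out=[]
    for i in range(1,n):
        if st[i,4]<amin: continue
        ys,xs=np.nonzero(l==i)
        P=ray(c,np.c_[xs,ys],z)[:,:2]; cen=P.mean(0)
        if not(lo[0]<cen[0]<hi[0] and lo[1]<cen[1]<hi[1]): continue
        (cx,cy),(w,h),a=cv2.minAreaRect((P*1000).astype(np.float32))
        L,W=max(w,h),min(w,h)
        if not(50<L<140 and 6<W<32): continue
        u,s,vt=np.linalg.svd(P-cen,full_matrices=False); d=vt[0]
        out.append((cx/1000,cy/1000,cen[0],cen[1],np.degrees(np.arctan2(d[1],d[0]))%180,L,W,ce[i][0],ce[i][1]))
    return out
E
python3 - <<'E'
from h import *
for f,t in [('top0.png',50),('top0.png',35),('scene0.png',50),('scene0.png',35)]:
    print(f,t)
    for o in handles(load(f),thr=t,amin=20): print(np.round(o,3))
E
```

```text
top0.png 50
[  0.486   0.337   0.488   0.337 176.017 100.986  11.617 130.167 235.948]
[  0.479   0.239   0.479   0.239 176.026  97.279  11.904 159.917 238.708]
[ 4.77000e-01 -1.72000e-01  4.77000e-01 -1.74000e-01  9.86540e+01
  5.79870e+01  1.07510e+01  2.88519e+02  2.40096e+02]
[4.44000e-01 4.50000e-02 4.46000e-01 4.50000e-02 1.77856e+02 5.77000e+01
 9.32600e+00 2.19816e+02 2.49429e+02]
top0.png 35
scene0.png 50
[4.66000e-01 4.50000e-02 4.68000e-01 4.50000e-02 1.75441e+02 1.00383e+02
 1.38340e+01 3.36860e+02 1.77645e+02]
[4.81000e-01 1.43000e-01 4.81000e-01 1.43000e-01 1.76536e+02 6.65480e+01
 1.18810e+01 3.69176e+02 1.74074e+02]
[ 4.09000e-01 -2.36000e-01  4.09000e-01 -2.37000e-01  8.98260e+01
  1.04461e+02  1.88320e+01  2.40763e+02  1.83058e+02]
[ 4.83000e-01 -1.90000e-01  4.83000e-01 -1.91000e-01  9.80360e+01
  1.01566e+02  1.72590e+01  2.61758e+02  1.98590e+02]
[ 5.68000e-01 -2.29000e-01  5.68000e-01 -2.29000e-01  9.41720e+01
  1.05520e+02  1.69460e+01  2.55824e+02  2.24580e+02]
[ 6.39000e-01 -1.91000e-01  6.40000e-01 -1.92000e-01  1.00522e+02
  7.18050e+01  1.65050e+01  2.74904e+02  2.42064e+02]
scene0.png 35
[4.45000e-01 4.60000e-02 4.48000e-01 4.60000e-02 1.76798e+02 5.64910e+01
 9.85300e+00 3.35045e+02 1.72636e+02]
[ 4.09000e-01 -2.36000e-01  4.09000e-01 -2.37000e-01  8.91620e+01
  9.86680e+01  1.45700e+01  2.40784e+02  1.83072e+02]
[ 4.83000e-01 -1.90000e-01  4.84000e-01 -1.93000e-01  9.76570e+01
  9.62830e+01  1.36260e+01  2.61153e+02  1.98874e+02]
[ 5.68000e-01 -2.29000e-01  5.69000e-01 -2.28000e-01  9.40180e+01
  1.00216e+02  1.30450e+01  2.56133e+02  2.24533e+02]
[ 6.39000e-01 -1.92000e-01  6.40000e-01 -1.94000e-01  9.95940e+01
  6.79680e+01  1.24990e+01  2.74392e+02  2.42304e+02]
```

```bash
cat > s.py <<'E'
from h import *
s=r.sense(); R=np.array(s['ee_rot']); 
print(round(s['time_s'],2),np.round(s['tcp_pos'],4),'yaw',round(np.degrees(np.arctan2(R[1,0],R[0,0])),2),'tilt',np.round(R[:2,2],4),'j',np.round(s['joints'],1),'F',np.round(s['wrist_force'],1),'w',round(s['gripper_width'],3))
E
cat >> h.py <<'E'
def go(target,yaw=None):
    "remaining: shift in present tool axes (m) and turn (rad about tool)"
    s=r.sense(); R=np.array(s['ee_rot']); d=R.T@(np.array(target)-np.array(s['tcp_pos']))
    print('shift',np.round(d,4))
    if yaw is not None:
        from scipy.spatial.transform import Rotation as Ro
        y=np.radians(yaw); G=np.array([[np.cos(y),np.sin(y),0],[np.sin(y),-np.cos(y),0],[0,0,-1]])
        print('turn',np.round(Ro.from_matrix(R.T@G).as_rotvec(),4),'shift after turn',np.round(G.T@(np.array(target)-np.array(s['tcp_pos'])),4))
E
python3 -m crank '[{"delta_rot":[0,0,0],"linear":[-0.02,0.019,0],"gripper":40},{"delta_rot":[0,0,0],"linear":[-0.037,0.0355,0],"gripper":40},{"delta_rot":[0,0,0],"linear":[-0.037,0.0355,0],"gripper":40},{"delta_rot":[0,0,0],"linear":[-0.037,0.0355,0],"gripper":40},{"delta_rot":[0,0,0],"linear":[-0.037,0.0355,0],"gripper":40},{"delta_rot":[0,0,0],"linear":[-0.037,0.0355,0],"gripper":40},{"delta_rot":[0,0,0],"linear":[-0.037,0.0355,0],"gripper":40},{"delta_rot":[0,0,0],"linear":[-0.037,0.0355,0],"gripper":40},{"delta_rot":[0,0,0],"linear":[-0.037,0.0355,0],"gripper":40},{"delta_rot":[0,0,0],"linear":[-0.037,0.0355,0],"gripper":40}]'; python3 s.py
```

```text
time_s: 1.4
tcp_pos: [0.4099, -0.1961, 0.2226]
ee_rot: [[-0.973, -0.23, 0.0], [-0.23, 0.973, 0.0], [-0.0, -0.0, -1.0]]
wrist_force: [0.6, -0.7, 0.7]
gripper_width: 0.399
1.4 [ 0.4099 -0.1961  0.2226] yaw -166.71 tilt [0.0002 0.    ] j [ -5.    5.2 -22.2  -0.  -62.6 -71.7] F [ 0.6 -0.7  0.7] w 0.399
```

```bash
python3 -m crank '[{"delta_rot":[0,0,-0.167],"linear":[0,0,0],"gripper":40},{"delta_rot":[0,0,-0.167],"linear":[0,0,0],"gripper":40},{"delta_rot":[0,0,-0.167],"linear":[0,0,0],"gripper":40},{"delta_rot":[0,0,-0.167],"linear":[0,0,0],"gripper":40},{"delta_rot":[0,0,-0.167],"linear":[0,0,0],"gripper":40},{"delta_rot":[0,0,-0.167],"linear":[0,0,0],"gripper":40},{"delta_rot":[0,0,-0.167],"linear":[0,0,0],"gripper":40},{"delta_rot":[0,0,-0.167],"linear":[0,0,0],"gripper":40},{"delta_rot":[0,0,0],"linear":[0,0,0],"gripper":40}]'; python3 s.py; python3 -c "
from h import *
c=cap('wrist','w1.png'); go([0.409,-0.196,0.1],-90)"
```

```text
time_s: 2.52
tcp_pos: [0.4092, -0.1977, 0.2224]
ee_rot: [[-0.005, -1.0, -0.0], [-1.0, 0.005, 0.0], [-0.0, 0.0, -1.0]]
wrist_force: [0.1, -0.2, -0.5]
gripper_width: 0.398
2.52 [ 0.4092 -0.1977  0.2224] yaw -90.29 tilt [-0.0004  0.0001] j [ -5.2   5.2 -22.2  -0.  -62.6   4.9] F [ 0.1 -0.2 -0.5] w 0.398
shift [-0.0016  0.0002  0.1224]
turn [ 0.0004  0.0002 -0.006 ] shift after turn [-0.0017  0.0002  0.1224]
```

View pics/w1.png

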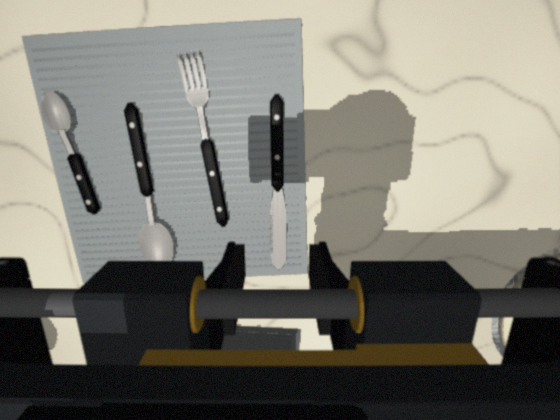

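Run:
```python
from h import *
for t in (30,45):
    for o in handles(load('w1.png'),thr=t,amin=100,hi=(.85,0)): print(np.round(o,3))
```

```text
[ 4.09000e-01 -2.36000e-01  4.08000e-01 -2.30000e-01  8.90740e+01
  1.05472e+02  1.25310e+01  2.77140e+02  1.48508e+02]
[  0.566  -0.229   0.564  -0.233  95.072 103.259  14.045 140.342 146.49 ]
[ 4.78000e-01 -1.89000e-01  4.77000e-01 -1.82000e-01  9.51030e+01
  1.03022e+02  1.23970e+01  2.19318e+02  1.89243e+02]
[  0.637  -0.19    0.636  -0.195 102.636  71.443  15.451  84.312 180.065]
[ 4.09000e-01 -2.35000e-01  4.09000e-01 -2.34000e-01  8.97420e+01
  1.06709e+02  1.43730e+01  2.76792e+02  1.45104e+02]
[  0.566  -0.229   0.565  -0.229  93.559 105.117  15.306 140.122 150.192]
[ 4.81000e-01 -1.89000e-01  4.81000e-01 -1.88000e-01  9.75900e+01
  1.03907e+02  1.38300e+01  2.15728e+02  1.84759e+02]
[  0.637  -0.19    0.637  -0.193 100.994  73.516  16.328  83.804 181.755]
```

```bash
python3 -m crank '[{"delta_rot":[0,0,0],"linear":[-0.0017,0,0.05],"gripper":40},{"delta_rot":[0,0,0],"linear":[0,0,0.06],"gripper":40},{"delta_rot":[0,0,0],"linear":[0,0,0.06],"gripper":40},{"delta_rot":[0,0,0],"linear":[0,0,0.03],"gripper":40},{"delta_rot":[0,0,0],"linear":[0,0,0.016],"gripper":40},{"delta_rot":[0,0,0],"linear":[0,0,0],"gripper":40}]'; python3 s.py
```

```text
time_s: 3.32
tcp_pos: [0.4089, -0.196, 0.0056]
ee_rot: [[-0.005, -1.0, -0.003], [-1.0, 0.005, 0.0], [-0.0, 0.003, -1.0]]
wrist_force: [-0.2, -0.1, 0.0]
gripper_width: 0.397
3.33 [ 0.4089 -0.196   0.0056] yaw -90.27 tilt [-0.0027  0.0002] j [ -5.   22.9 -38.    0.  -29.2   4.7] F [-0.2 -0.1  0. ] w 0.397
```

```bash
python3 -m crank '[{"delta_rot":[0,0,0],"linear":[0,0,0],"gripper":0},{"delta_rot":[0,0,0],"linear":[0,0,0],"gripper":0},{"delta_rot":[0,0,0],"linear":[0,0,0],"gripper":0},{"delta_rot":[0,0,0],"linear":[0,0,0],"gripper":0}]'; python3 s.py
```

```text
time_s: 3.82
tcp_pos: [0.4097, -0.1961, 0.0071]
ee_rot: [[-0.003, -1.0, 0.001], [-1.0, 0.003, -0.0], [0.0, -0.001, -1.0]]
wrist_force: [-0.2, -0.1, 3.7]
gripper_width: 0.163
3.83 [ 0.4097 -0.1961  0.0071] yaw -90.17 tilt [ 0.0012 -0.0002] j [ -5.   22.8 -38.    0.  -29.2   4.8] F [-0.2 -0.1  3.7] w 0.163
```

```bash
python3 -m crank '[{"delta_rot":[0,0,0],"linear":[0,0,-0.03],"gripper":0},{"delta_rot":[0,0,0],"linear":[0,0,-0.06],"gripper":0},{"delta_rot":[0,0,0],"linear":[0,0,-0.06],"gripper":0}]'
python3 - <<'E'
from h import *
c=load('top0.png'); im=c['img']
# light wall tops? outer block mask: enclosed interior + walls vs. tabletop by colour (warm tabletop)
b,g,rr=[im[:,:,i].astype(int) for i in range(3)]
m=((rr-b)<14).astype(np.uint8)
m[:, :95]=0; m[:170]=0;m[285:]=0;m[:,243:]=0
m=cv2.morphologyEx(m,cv2.MORPH_CLOSE,np.ones((5,5)))
m=cv2.morphologyEx(m,cv2.MORPH_OPEN,np.ones((5,5)))
cs,_=cv2.findContours(m,cv2.RETR_EXTERNAL,cv2.CHAIN_APPROX_SIMPLE)
k=max(cs,key=cv2.contourArea); q=cv2.boxPoints(cv2.minAreaRect(k)); print(q)
for z in (0,.05): 
    P=ray(c,q,z); print(z,np.round(P,3).tolist(),np.round(np.linalg.norm(np.diff(np.r_[P,P[:1]],axis=0),axis=1),3))
# scene crops
s=load('scene0.png')['img']; cv2.imwrite('pics/cropS.png',cv2.resize(cv2.convertScaleAbs(s[125:240,310:485],alpha=1.8),None,fx=4.5,fy=4.5,interpolation=cv2.INTER_CUBIC))
E
```

```text
time_s: 4.2
tcp_pos: [0.4088, -0.1959, 0.1581]
ee_rot: [[-0.003, -1.0, -0.001], [-1.0, 0.003, 0.0], [-0.0, 0.001, -1.0]]
wrist_force: [1.1, -0.8, 0.0]
gripper_width: 0.167
[[ 95. 170.]
 [234. 170.]
 [234. 284.]
 [ 95. 284.]]
0 [[0.709, 0.472, 0.0], [0.709, 0.004, 0.0], [0.337, -0.001, 0.0], [0.331, 0.45, 0.0]] [0.467 0.372 0.451 0.378]
0.05 [[0.697, 0.453, 0.05], [0.697, 0.001, 0.05], [0.337, -0.004, 0.05], [0.331, 0.433, 0.05]] [0.453 0.36  0.437 0.366]
```

View pics/cropS.png

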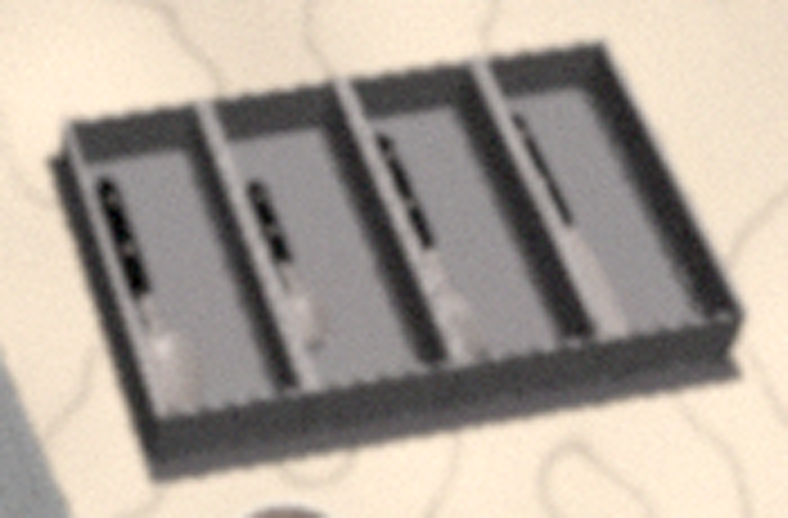

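Run:
```python
from h import *
for f,q in [('scene0.png',[(324.4,152.1),(444.4,134.6),(474.9,196.1),(344.4,217.2)]),('top0.png',[(228,268.5),(105.8,257.5),(113.1,180.5),(234.2,186.7)])]:
    P=ray(load(f),q,.05)[:,:2]; E=np.diff(np.r_[P,P[:1]],axis=0)
    print(np.round(P,3).tolist(),np.round(np.linalg.norm(E,axis=1),3),np.round(np.degrees(np.arctan2(E[:,1],E[:,0])),1))
```

```text
[[0.393, 0.028], [0.423, 0.413], [0.671, 0.391], [0.638, 0.006]] [0.387 0.249 0.386 0.247] [ 85.5  -5.1 -94.9 175. ]
[[0.384, 0.015], [0.415, 0.401], [0.662, 0.391], [0.642, -0.001]] [0.387 0.247 0.392 0.258] [ 85.5  -2.5 -92.9 176.5]
```

```bash
python3 -m crank '[{"delta_rot":[0,0,0],"linear":[-0.03,-0.006,0],"gripper":0},{"delta_rot":[0,0,0],"linear":[-0.06,-0.0127,0],"gripper":0},{"delta_rot":[0,0,0],"linear":[-0.06,-0.0127,0],"gripper":0},{"delta_rot":[0,0,0],"linear":[-0.06,-0.0127,0],"gripper":0},{"delta_rot":[0,0,0],"linear":[-0.06,-0.0127,0],"gripper":0},{"delta_rot":[0,0,0],"linear":[-0.06,-0.0127,0],"gripper":0},{"delta_rot":[0,0,0],"linear":[-0.06,-0.0127,0],"gripper":0},{"delta_rot":[0,0,0],"linear":[-0.06,-0.0127,0],"gripper":0},{"delta_rot":[0,0,0],"linear":[-0.06,-0.0127,0],"gripper":0},{"delta_rot":[0,0,0],"linear":[-0.055,-0.0118,0],"gripper":0}]' && python3 -m crank '[{"delta_rot":[0,0,0.1827],"linear":[0,0,0],"gripper":0},{"delta_rot":[0,0,0.1827],"linear":[0,0,0],"gripper":0},{"delta_rot":[0,0,0.1827],"linear":[0,0,0],"gripper":0},{"delta_rot":[0,0,0.1827],"linear":[0,0,0],"gripper":0},{"delta_rot":[0,0,0.1827],"linear":[0,0,0],"gripper":0},{"delta_rot":[0,0,0.1827],"linear":[0,0,0],"gripper":0},{"delta_rot":[0,0,0.1827],"linear":[0,0,0],"gripper":0},{"delta_rot":[0,0,0.1827],"linear":[0,0,0],"gripper":0},{"delta_rot":[0,0,0.1827],"linear":[0,0,0],"gripper":0},{"delta_rot":[0,0,0],"linear":[0,0,0],"gripper":0}]'; python3 s.py; python3 -c "
from h import *
c=cap('wrist','w2.png');cap('scene','s2.png'); go([0.5282,0.3692,0.006],-184.4)"
```

```text
time_s: 5.45
tcp_pos: [0.5303, 0.3706, 0.1562]
ee_rot: [[-0.003, -1.0, -0.001], [-1.0, 0.003, -0.0], [0.0, 0.001, -1.0]]
wrist_force: [1.0, 0.2, -0.5]
gripper_width: 0.166
time_s: 6.7
tcp_pos: [0.5302, 0.3684, 0.1562]
ee_rot: [[-0.997, 0.075, -0.001], [0.075, 0.997, -0.0], [0.001, -0.001, -1.0]]
wrist_force: [0.2, 0.1, -0.6]
gripper_width: 0.166
6.7 [0.5302 0.3684 0.1562] yaw 175.73 tilt [-0.0007 -0.0005] j [  49.1   26.9   -1.7   -0.   -61.5 -143.4] F [ 0.2  0.1 -0.6] w 0.166
shift [0.0021 0.0006 0.1503]
turn [-0.0004 -0.0004  0.003 ] shift after turn [0.0022 0.0006 0.1503]
```

View pics/w2.png

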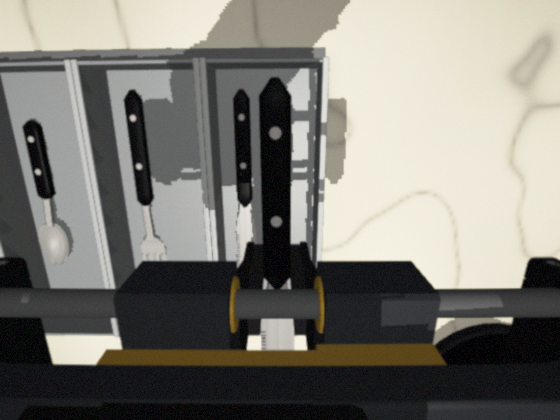

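View pics/s2.png

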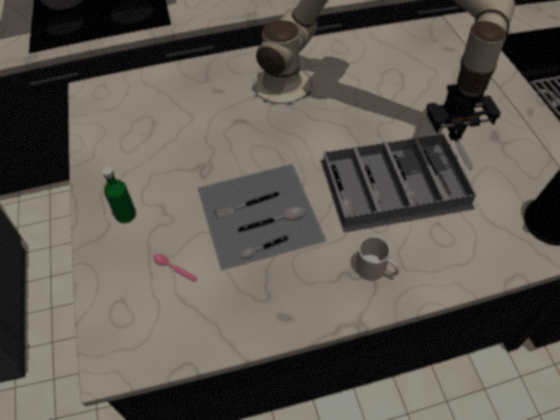

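Run:
```python
from h import *
c=load('w2.png')
for o in handles(c,thr=45,amin=100,hi=(.85,.6)): print(np.round(o,3))
P=ray(c,[(326,55),(322,240),(206,63),(213,240),(204,63),(76,63)],.05); print(np.round(P,3).tolist())
```

```text
[  0.481   0.242   0.479   0.242 175.817 105.988  15.291 138.857 147.088]
[  0.488   0.339   0.484   0.34  175.871 107.429  14.124 242.463 144.927]
[4.83000e-01 1.44000e-01 4.82000e-01 1.44000e-01 1.75402e+02 7.32350e+01
 1.72310e+01 3.92560e+01 1.59468e+02]
[[0.416, 0.414, 0.05], [0.568, 0.406, 0.05], [0.415, 0.323, 0.05], [0.561, 0.309, 0.05], [0.415, 0.321, 0.05], [0.407, 0.223, 0.05]]
```

```bash
python3 -m crank '[{"delta_rot":[0,0,0],"linear":[0,0.002,0.03],"gripper":0},{"delta_rot":[0,0,0],"linear":[0,0,0.045],"gripper":0},{"delta_rot":[0,0,0],"linear":[0,0,0.04],"gripper":0},{"delta_rot":[0,0,0],"linear":[0,0,0.022],"gripper":0},{"delta_rot":[0,0,0],"linear":[0,0,0.01],"gripper":0},{"delta_rot":[0,0,0],"linear":[0,0,0],"gripper":0}]'; python3 s.py
```

```text
time_s: 7.55
tcp_pos: [0.531, 0.371, 0.01]
ee_rot: [[-0.997, 0.075, 0.001], [0.075, 0.997, 0.0], [-0.001, 0.0, -1.0]]
wrist_force: [1.3, -0.8, 0.4]
gripper_width: 0.167
7.55 [0.531 0.371 0.01 ] yaw 175.71 tilt [0.0007 0.0004] j [  49.2   36.    -9.6    0.   -44.4 -143.5] F [ 1.3 -0.8  0.4] w 0.167
```

```bash
python3 -m crank '[{"delta_rot":[0,0,0],"linear":[0,0,0.0025],"gripper":0},{"delta_rot":[0,0,0],"linear":[0,0,0],"gripper":25},{"delta_rot":[0,0,0],"linear":[0,0,0],"gripper":28},{"delta_rot":[0,0,0],"linear":[0,0,0],"gripper":28},{"delta_rot":[0,0,0],"linear":[0,0,-0.02],"gripper":28},{"delta_rot":[0,0,0],"linear":[0,0,-0.05],"gripper":28},{"delta_rot":[0,0,0],"linear":[0,0,-0.06],"gripper":28},{"delta_rot":[0,0,0],"linear":[0,0,-0.02],"gripper":28}]'; python3 s.py; python3 -c "
from h import *
c=cap('wrist','w3.png'); go([.4865,-.2290,.12],-82.2)"
```

```text
time_s: 8.55
tcp_pos: [0.5323, 0.3719, 0.162]
ee_rot: [[-0.997, 0.076, 0.006], [0.076, 0.997, 0.005], [-0.006, 0.006, -1.0]]
wrist_force: [-0.2, -0.5, 0.4]
gripper_width: 0.283
8.55 [0.5323 0.3719 0.162 ] yaw 175.65 tilt [0.006  0.0053] j [ 4.920e+01  2.670e+01 -1.100e+00  1.000e-01 -6.170e+01 -1.436e+02] F [-0.2 -0.5  0.4] w 0.283
shift [ 0.0009 -0.6033  0.0391]
turn [-1.1000e-03  1.1200e-02 -1.7826e+00] shift after turn [0.5894 0.1273 0.0433]
```

View pics/w3.png

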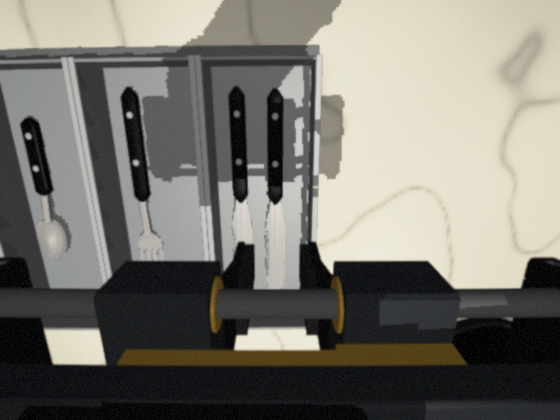

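```bash
python3 -m crank '[{"delta_rot":[0,0,0],"linear":[0,-0.06,0],"gripper":40},{"delta_rot":[0,0,0],"linear":[0,-0.06,0],"gripper":40},{"delta_rot":[0,0,0],"linear":[0,-0.06,0],"gripper":40},{"delta_rot":[0,0,0],"linear":[0,-0.06,0],"gripper":40},{"delta_rot":[0,0,0],"linear":[0,-0.06,0],"gripper":40},{"delta_rot":[0,0,0],"linear":[0,-0.06,0],"gripper":40},{"delta_rot":[0,0,0],"linear":[0,-0.06,0],"gripper":40},{"delta_rot":[0,0,0],"linear":[0,-0.06,0],"gripper":40},{"delta_rot":[0,0,0],"linear":[0,-0.06,0],"gripper":40},{"delta_rot":[0,0,0],"linear":[0,-0.06,0],"gripper":40}]' && python3 -m crank '[{"delta_rot":[0,0,-0.178],"linear":[0,0,0],"gripper":40},{"delta_rot":[0,0,-0.178],"linear":[0,0,0],"gripper":40},{"delta_rot":[0,0,-0.178],"linear":[0,0,0],"gripper":40},{"delta_rot":[0,0,-0.178],"linear":[0,0,0],"gripper":40},{"delta_rot":[0,0,-0.178],"linear":[0,0,0],"gripper":40},{"delta_rot":[0,0,-0.178],"linear":[0,0,0],"gripper":40},{"delta_rot":[0,0,-0.178],"linear":[0,0,0],"gripper":40},{"delta_rot":[0,0,-0.178],"linear":[0,0,0],"gripper":40},{"delta_rot":[0,0,-0.178],"linear":[0,0,0],"gripper":40},{"delta_rot":[0,0,-0.178],"linear":[0,0,0],"gripper":40}]' && python3 -m crank '[{"delta_rot":[0,0,0],"linear":[0,0,0],"gripper":40}]'; python3 s.py; python3 -c "
from h import *
c=cap('wrist','w4.png'); go([.4874,-.2286,.0065],-82.2)
for o in handles(c,thr=45,amin=100,hi=(.85,0)): print(np.round(o,3))"
```

```text
time_s: 9.85
tcp_pos: [0.484, -0.2294, 0.1562]
ee_rot: [[-0.997, 0.076, -0.001], [0.076, 0.997, 0.0], [0.001, 0.0, -1.0]]
wrist_force: [0.2, 0.9, 0.4]
gripper_width: 0.398
time_s: 11.1
tcp_pos: [0.4841, -0.2275, 0.1559]
ee_rot: [[0.138, -0.99, -0.002], [-0.99, -0.138, 0.001], [-0.001, 0.002, -1.0]]
wrist_force: [-0.8, 0.4, -0.1]
gripper_width: 0.4
time_s: 11.22
tcp_pos: [0.4842, -0.2275, 0.1561]
ee_rot: [[0.13, -0.991, -0.002], [-0.991, -0.13, 0.0], [-0.001, 0.002, -1.0]]
wrist_force: [0.1, -0.3, 0.7]
gripper_width: 0.4
11.22 [ 0.4842 -0.2275  0.1561] yaw -82.52 tilt [-0.0016  0.0005] j [ -7.8  16.8 -17.7  -0.  -55.6  15.3] F [ 0.1 -0.3  0.7] w 0.4
shift [ 0.0015 -0.0031  0.1498]
turn [ 0.0013  0.0006 -0.0066] shift after turn [ 0.0015 -0.0029  0.1498]
[  0.567  -0.228   0.566  -0.224  93.511 104.827  14.141 192.115 183.294]
[ 6.37000e-01 -1.90000e-01  6.37000e-01 -1.92000e-01  1.00483e+02
  7.39060e+01  1.56930e+01  1.18653e+02  2.05668e+02]
[ 4.82000e-01 -1.89000e-01  4.83000e-01 -1.94000e-01  9.82970e+01
  1.04569e+02  1.37370e+01  2.73479e+02  2.22828e+02]
```

View pics/w4.png

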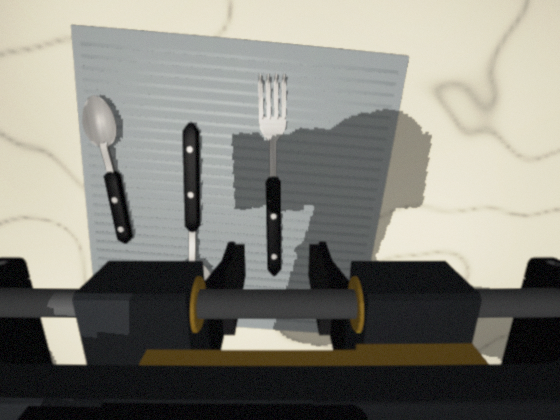

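```bash
python3 -m crank '[{"delta_rot":[0,0,0],"linear":[0.0015,-0.003,0.04],"gripper":40},{"delta_rot":[0,0,0],"linear":[0,0,0.055],"gripper":40},{"delta_rot":[0,0,0],"linear":[0,0,0.04],"gripper":40},{"delta_rot":[0,0,0],"linear":[0,0,0.0145],"gripper":40},{"delta_rot":[0,0,0],"linear":[0,0,0],"gripper":40},{"delta_rot":[0,0,0],"linear":[0,0,0],"gripper":0},{"delta_rot":[0,0,0],"linear":[0,0,0],"gripper":0},{"delta_rot":[0,0,0],"linear":[0,0,0],"gripper":0},{"delta_rot":[0,0,0],"linear":[0,0,0],"gripper":0}]'; python3 s.py
```

```text
time_s: 12.4
tcp_pos: [0.4886, -0.2288, 0.0087]
ee_rot: [[0.133, -0.991, 0.002], [-0.991, -0.133, -0.001], [0.001, -0.002, -1.0]]
wrist_force: [-1.0, 1.4, 5.6]
gripper_width: 0.166
12.4 [ 0.4886 -0.2288  0.0087] yaw -82.37 tilt [ 0.0018 -0.0005] j [ -7.9  28.4 -25.9   0.  -35.6  15.5] F [-1.   1.4  5.6] w 0.166
```

```bash
python3 -m crank '[{"delta_rot":[0,0,0],"linear":[0,0,-0.03],"gripper":0},{"delta_rot":[0,0,0],"linear":[0,0,-0.06],"gripper":0},{"delta_rot":[0,0,0],"linear":[0,0,-0.06],"gripper":0}]' && python3 -m crank '[{"delta_rot":[0,0,0],"linear":[-0.0494,-0.0099,0],"gripper":0},{"delta_rot":[0,0,0],"linear":[-0.0494,-0.0099,0],"gripper":0},{"delta_rot":[0,0,0],"linear":[-0.0494,-0.0099,0],"gripper":0},{"delta_rot":[0,0,0],"linear":[-0.0494,-0.0099,0],"gripper":0},{"delta_rot":[0,0,0],"linear":[-0.0494,-0.0099,0],"gripper":0},{"delta_rot":[0,0,0],"linear":[-0.0494,-0.0099,0],"gripper":0},{"delta_rot":[0,0,0],"linear":[-0.0494,-0.0099,0],"gripper":0},{"delta_rot":[0,0,0],"linear":[-0.0494,-0.0099,0],"gripper":0},{"delta_rot":[0,0,0],"linear":[-0.0494,-0.0099,0],"gripper":0},{"delta_rot":[0,0,0],"linear":[-0.0494,-0.0099,0],"gripper":0}]' && python3 -m crank '[{"delta_rot":[0,0,-0.1704],"linear":[0,0,0],"gripper":0},{"delta_rot":[0,0,-0.1704],"linear":[0,0,0],"gripper":0},{"delta_rot":[0,0,-0.1704],"linear":[0,0,0],"gripper":0},{"delta_rot":[0,0,-0.1704],"linear":[0,0,0],"gripper":0},{"delta_rot":[0,0,-0.1704],"linear":[0,0,0],"gripper":0},{"delta_rot":[0,0,-0.1704],"linear":[0,0,0],"gripper":0},{"delta_rot":[0,0,-0.1704],"linear":[0,0,0],"gripper":0},{"delta_rot":[0,0,-0.1704],"linear":[0,0,0],"gripper":0},{"delta_rot":[0,0,0],"linear":[0,0,0],"gripper":0}]'; python3 s.py; python3 -c "
from h import *
c=cap('wrist','w5.png'); go([.521,.2735,.0095],-4.3)
for o in handles(c,thr=45,amin=100,hi=(.85,.6)): print(np.round(o,3))"
```

```text
time_s: 12.78
tcp_pos: [0.4874, -0.2286, 0.1588]
ee_rot: [[0.132, -0.991, -0.001], [-0.991, -0.132, 0.0], [-0.0, 0.001, -1.0]]
wrist_force: [2.1, -0.1, -0.6]
gripper_width: 0.165
time_s: 14.02
tcp_pos: [0.5204, 0.2756, 0.1574]
ee_rot: [[0.132, -0.991, -0.0], [-0.991, -0.132, -0.0], [-0.0, 0.0, -1.0]]
wrist_force: [0.5, -0.6, -0.8]
gripper_width: 0.167
time_s: 15.15
tcp_pos: [0.5205, 0.2739, 0.1573]
ee_rot: [[0.997, -0.077, -0.001], [-0.077, -0.997, -0.0], [-0.001, 0.0, -1.0]]
wrist_force: [0.3, 0.2, -0.5]
gripper_width: 0.165
15.15 [0.5205 0.2739 0.1573] yaw -4.42 tilt [-0.0006 -0.0002] j [ 43.5  21.6 -10.2  -0.  -58.3  42.1] F [ 0.3  0.2 -0.5] w 0.165
shift [0.0006 0.0003 0.1478]
turn [ 0.0003  0.0005 -0.003 ] shift after turn [0.0005 0.0004 0.1478]
[4.67000e-01 4.70000e-02 4.71000e-01 4.70000e-02 1.75832e+02 1.05551e+02
 1.72110e+01 5.03013e+02 2.20627e+02]
[4.82000e-01 1.44000e-01 4.85000e-01 1.44000e-01 1.75991e+02 7.35720e+01
 1.47210e+01 4.08398e+02 2.14740e+02]
```

View pics/w5.png

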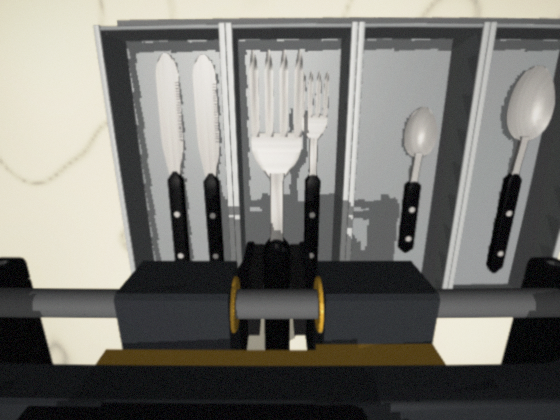

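```bash
python3 -m crank '[{"delta_rot":[0,0,0],"linear":[0,0,0.03],"gripper":0},{"delta_rot":[0,0,0],"linear":[0,0,0.045],"gripper":0},{"delta_rot":[0,0,0],"linear":[0,0,0.04],"gripper":0},{"delta_rot":[0,0,0],"linear":[0,0,0.024],"gripper":0},{"delta_rot":[0,0,0],"linear":[0,0,0.009],"gripper":0},{"delta_rot":[0,0,0],"linear":[0,0,0],"gripper":0}]'; python3 s.py
```

```text
time_s: 15.95
tcp_pos: [0.5209, 0.2742, 0.0106]
ee_rot: [[0.997, -0.076, 0.001], [-0.076, -0.997, 0.0], [0.001, -0.0, -1.0]]
wrist_force: [-0.3, -0.5, 0.5]
gripper_width: 0.159
15.95 [0.5209 0.2742 0.0106] yaw -4.37 tilt [0.0006 0.0001] j [ 43.5  31.7 -18.6   0.  -39.7  42.1] F [-0.3 -0.5  0.5] w 0.159
```

```bash
python3 -m crank '[{"delta_rot":[0,0,0],"linear":[0,0,0.0015],"gripper":0},{"delta_rot":[0,0,0],"linear":[0,0,0],"gripper":25},{"delta_rot":[0,0,0],"linear":[0,0,0],"gripper":28},{"delta_rot":[0,0,0],"linear":[0,0,0],"gripper":28},{"delta_rot":[0,0,0],"linear":[0,0,-0.02],"gripper":28},{"delta_rot":[0,0,0],"linear":[0,0,-0.05],"gripper":28},{"delta_rot":[0,0,0],"linear":[0,0,-0.06],"gripper":28},{"delta_rot":[0,0,0],"linear":[0,0,-0.02],"gripper":28}]'; python3 s.py; python3 -c "
from h import *
c=cap('wrist','w6.png'); go([.5645,-.1886,.156],-86.4)"
```

```text
time_s: 16.95
tcp_pos: [0.5225, 0.2753, 0.1625]
ee_rot: [[0.997, -0.075, 0.006], [-0.075, -0.997, 0.005], [0.006, -0.005, -1.0]]
wrist_force: [0.1, -0.4, -0.4]
gripper_width: 0.279
16.95 [0.5225 0.2753 0.1625] yaw -4.28 tilt [0.0063 0.0046] j [ 43.5  21.3  -9.9   0.1 -58.4  42.2] F [ 0.1 -0.4 -0.4] w 0.279
shift [0.0759 0.4598 0.0054]
turn [-0.0104 -0.0017  1.4335] shift after turn [ 0.4658 -0.0123  0.0077]
```

View pics/w6.png

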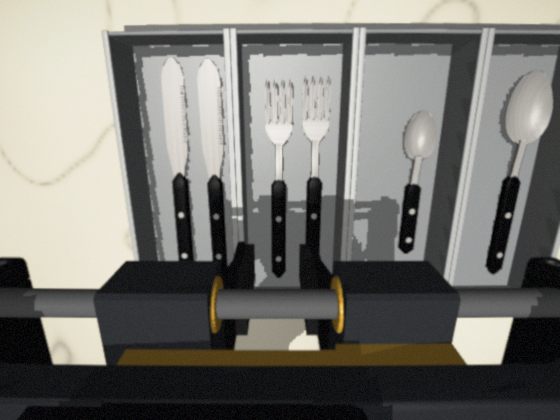

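```bash
python3 -m crank '[{"delta_rot":[0,0,0],"linear":[0.0077,0.046,0],"gripper":40},{"delta_rot":[0,0,0],"linear":[0.0077,0.046,0],"gripper":40},{"delta_rot":[0,0,0],"linear":[0.0077,0.046,0],"gripper":40},{"delta_rot":[0,0,0],"linear":[0.0077,0.046,0],"gripper":40},{"delta_rot":[0,0,0],"linear":[0.0077,0.046,0],"gripper":40},{"delta_rot":[0,0,0],"linear":[0.0077,0.046,0],"gripper":40},{"delta_rot":[0,0,0],"linear":[0.0077,0.046,0],"gripper":40},{"delta_rot":[0,0,0],"linear":[0.0077,0.046,0],"gripper":40},{"delta_rot":[0,0,0],"linear":[0.0077,0.046,0],"gripper":40},{"delta_rot":[0,0,0],"linear":[0.0077,0.046,0],"gripper":40}]' && python3 -m crank '[{"delta_rot":[0,0,0.179],"linear":[0,0,0],"gripper":40},{"delta_rot":[0,0,0.179],"linear":[0,0,0],"gripper":40},{"delta_rot":[0,0,0.179],"linear":[0,0,0],"gripper":40},{"delta_rot":[0,0,0.179],"linear":[0,0,0],"gripper":40},{"delta_rot":[0,0,0.179],"linear":[0,0,0],"gripper":40},{"delta_rot":[0,0,0.179],"linear":[0,0,0],"gripper":40},{"delta_rot":[0,0,0.179],"linear":[0,0,0],"gripper":40},{"delta_rot":[0,0,0.179],"linear":[0,0,0],"gripper":40},{"delta_rot":[0,0,0],"linear":[0,0,0],"gripper":40}]'; python3 s.py; python3 -c "
from h import *
c=cap('wrist','w7.png'); go([.5645,-.1886,.0065],-86.4)
for o in handles(c,thr=45,amin=100,hi=(.85,0)): print(np.round(o,3))"
```

```text
time_s: 18.25
tcp_pos: [0.5626, -0.1919, 0.1568]
ee_rot: [[0.997, -0.075, -0.002], [-0.075, -0.997, 0.0], [-0.002, -0.0, -1.0]]
wrist_force: [0.5, 0.7, -1.0]
gripper_width: 0.397
time_s: 19.38
tcp_pos: [0.5626, -0.1904, 0.1568]
ee_rot: [[0.066, -0.998, -0.002], [-0.998, -0.066, 0.0], [-0.0, 0.002, -1.0]]
wrist_force: [-0.6, 0.1, -0.5]
gripper_width: 0.398
19.38 [ 0.5626 -0.1904  0.1568] yaw -86.24 tilt [-0.0019  0.0004] j [ -3.1  22.2  -9.4  -0.  -58.6   6.9] F [-0.6  0.1 -0.5] w 0.398
shift [-0.0016 -0.0022  0.1505]
turn [0.0016 0.0004 0.0038] shift after turn [-0.0017 -0.0019  0.1505]
[ 5.68000e-01 -2.28000e-01  5.67000e-01 -2.25000e-01  9.33290e+01
  1.06043e+02  1.40780e+01  2.73855e+02  1.54200e+02]
[ 6.38000e-01 -1.90000e-01  6.37000e-01 -1.90000e-01  9.99410e+01
  7.29600e+01  1.43660e+01  1.99637e+02  1.86445e+02]
```

View pics/w7.png

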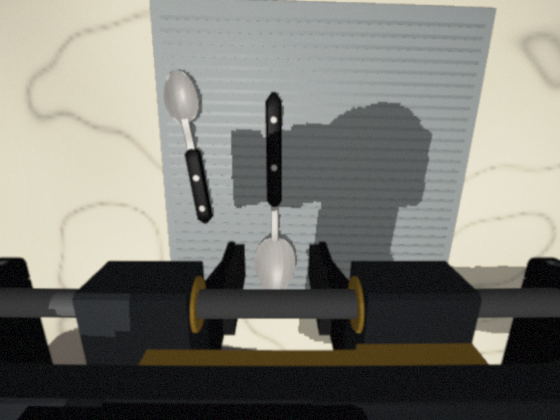

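```bash
python3 -m crank '[{"delta_rot":[0,0,0],"linear":[-0.0017,-0.002,0.04],"gripper":40},{"delta_rot":[0,0,0],"linear":[0,0,0.055],"gripper":40},{"delta_rot":[0,0,0],"linear":[0,0,0.04],"gripper":40},{"delta_rot":[0,0,0],"linear":[0,0,0.0155],"gripper":40},{"delta_rot":[0,0,0],"linear":[0,0,0],"gripper":40},{"delta_rot":[0,0,0],"linear":[0,0,0],"gripper":0},{"delta_rot":[0,0,0],"linear":[0,0,0],"gripper":0},{"delta_rot":[0,0,0],"linear":[0,0,0],"gripper":0},{"delta_rot":[0,0,0],"linear":[0,0,0],"gripper":0}]'; python3 s.py
python3 - <<'E'
from h import *
# tray tablespoon: bowl px in w6 and wall rims
c=load('w6.png')
print(np.round(ray(c,[(529,73),(526,145),(507,109),(551,109)],.01),3).tolist())
print('rims',np.round(ray(c,[(488,35),(458,270),(479,35),(447,270)],.05),3).tolist())
E
```

```text
time_s: 20.55
tcp_pos: [0.5656, -0.1887, 0.0088]
ee_rot: [[0.065, -0.998, 0.002], [-0.998, -0.065, -0.0], [0.0, -0.002, -1.0]]
wrist_force: [-0.5, 1.0, 6.6]
gripper_width: 0.165
20.55 [ 0.5656 -0.1887  0.0088] yaw -86.3 tilt [ 0.0018 -0.0004] j [ -2.9  32.3 -17.6   0.  -40.    6.6] F [-0.5  1.   6.6] w 0.165
[[0.615, 0.039, 0.01], [0.55, 0.032, 0.01], [0.585, 0.055, 0.01], [0.582, 0.013, 0.01]]
rims [[0.644, 0.103, 0.05], [0.443, 0.11, 0.05], [0.644, 0.11, 0.05], [0.444, 0.12, 0.05]]
```

```bash
python3 -m crank '[{"delta_rot":[0,0,0],"linear":[0,0,-0.03],"gripper":0},{"delta_rot":[0,0,0],"linear":[0,0,-0.06],"gripper":0},{"delta_rot":[0,0,0],"linear":[0,0,-0.06],"gripper":0},{"delta_rot":[0,0,0],"linear":[-0.046,0.0081,0],"gripper":0},{"delta_rot":[0,0,0],"linear":[-0.046,0.0081,0],"gripper":0},{"delta_rot":[0,0,0],"linear":[-0.046,0.0081,0],"gripper":0},{"delta_rot":[0,0,0],"linear":[-0.046,0.0081,0],"gripper":0},{"delta_rot":[0,0,0],"linear":[-0.046,0.0081,0],"gripper":0},{"delta_rot":[0,0,0],"linear":[-0.046,0.0081,0],"gripper":0}]' && python3 -m crank '[{"delta_rot":[0,0,0.1842],"linear":[0,0,0],"gripper":0},{"delta_rot":[0,0,0.1842],"linear":[0,0,0],"gripper":0},{"delta_rot":[0,0,0.1842],"linear":[0,0,0],"gripper":0},{"delta_rot":[0,0,0.1842],"linear":[0,0,0],"gripper":0},{"delta_rot":[0,0,0.1842],"linear":[0,0,0],"gripper":0},{"delta_rot":[0,0,0.1842],"linear":[0,0,0],"gripper":0},{"delta_rot":[0,0,0.1842],"linear":[0,0,0],"gripper":0},{"delta_rot":[0,0,0.1842],"linear":[0,0,0],"gripper":0},{"delta_rot":[0,0,0.1842],"linear":[0,0,0],"gripper":0},{"delta_rot":[0,0,0],"linear":[0,0,0],"gripper":0}]'; python3 s.py; python3 -c "
from h import *
c=cap('wrist','w8.png'); go([.4993,.0835,.0095],178.7)
for o in handles(c,thr=45,amin=100,hi=(.85,.6)): print(np.round(o,3))"
```

```text
time_s: 21.68
tcp_pos: [0.4981, 0.0851, 0.1575]
ee_rot: [[0.064, -0.998, -0.0], [-0.998, -0.064, 0.0], [-0.0, -0.0, -1.0]]
wrist_force: [-0.1, 1.0, 0.2]
gripper_width: 0.162
time_s: 22.92
tcp_pos: [0.4986, 0.0836, 0.1574]
ee_rot: [[-1.0, 0.021, -0.0], [0.021, 1.0, 0.0], [0.0, -0.0, -1.0]]
wrist_force: [0.1, -0.4, -0.8]
gripper_width: 0.165
22.93 [0.4986 0.0836 0.1574] yaw 178.79 tilt [-0.0004  0.    ] j [  27.9   14.   -21.5   -0.   -54.5 -119.1] F [ 0.1 -0.4 -0.8] w 0.165
shift [-7.000e-04 -1.000e-04  1.479e-01]
turn [ 0.     -0.0003  0.0027] shift after turn [-7.000e-04 -1.000e-04  1.479e-01]
[4.67000e-01 4.70000e-02 4.63000e-01 4.60000e-02 1.75759e+02 1.05991e+02
 1.34070e+01 2.36651e+02 1.54354e+02]
[4.80000e-01 2.77000e-01 4.78000e-01 2.77000e-01 1.75958e+02 1.05832e+02
 1.65010e+01 4.76768e+02 1.65870e+02]
[4.82000e-01 1.43000e-01 4.79000e-01 1.43000e-01 1.76188e+02 7.44200e+01
 1.40950e+01 3.38452e+02 1.68998e+02]
```

View pics/w8.png

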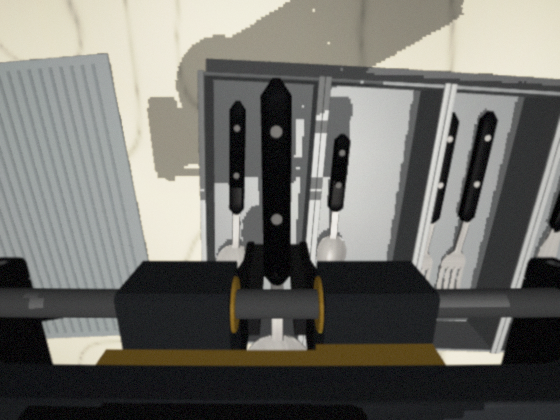

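Run:
```python
from h import *
c=load('w8.png'); im=c['img']
print(np.round(ray(c,[(277,62),(277,70),(277,79),(318,79),(328,79)],.05),3).tolist())
cv2.imwrite('pics/crop8.png',cv2.resize(im[50:200,180:350],None,fx=4,fy=4))
```

```text
[[0.386, 0.086, 0.05], [0.392, 0.086, 0.05], [0.399, 0.086, 0.05], [0.399, 0.118, 0.05], [0.399, 0.125, 0.05]]
```

View pics/crop8.png

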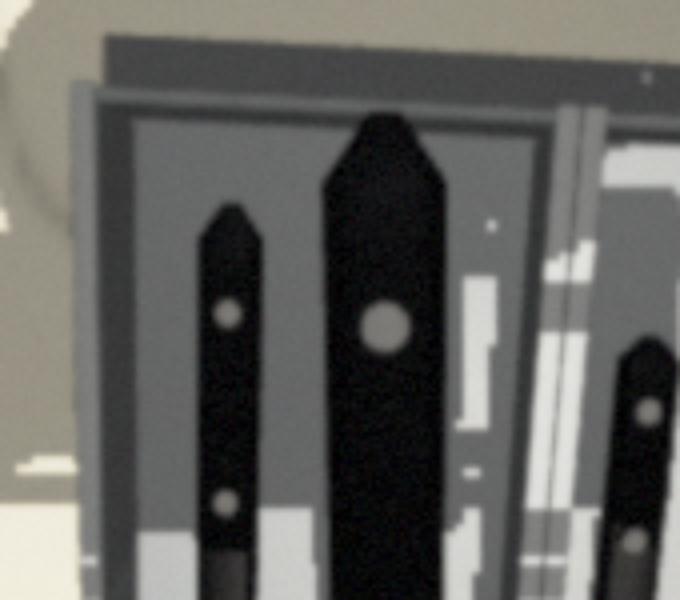

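```bash
python3 -m crank '[{"delta_rot":[0,0,0],"linear":[-0.003,0,0.03],"gripper":0},{"delta_rot":[0,0,0],"linear":[0,0,0.045],"gripper":0},{"delta_rot":[0,0,0],"linear":[0,0,0.04],"gripper":0},{"delta_rot":[0,0,0],"linear":[0,0,0.024],"gripper":0},{"delta_rot":[0,0,0],"linear":[0,0,0.009],"gripper":0},{"delta_rot":[0,0,0],"linear":[0,0,0],"gripper":0}]'; python3 s.py
```

```text
time_s: 23.72
tcp_pos: [0.5022, 0.0838, 0.0101]
ee_rot: [[-1.0, 0.021, 0.001], [0.021, 1.0, 0.0], [-0.001, 0.0, -1.0]]
wrist_force: [0.4, 0.1, -0.4]
gripper_width: 0.165
23.73 [0.5022 0.0838 0.0101] yaw 178.82 tilt [0.0007 0.0001] j [  27.8   26.2  -30.1    0.   -33.6 -119. ] F [ 0.4  0.1 -0.4] w 0.165
```

```bash
python3 -m crank '[{"delta_rot":[0,0,0],"linear":[0,0,0.0015],"gripper":0},{"delta_rot":[0,0,0],"linear":[0,0,0],"gripper":23},{"delta_rot":[0,0,0],"linear":[0,0,0],"gripper":24},{"delta_rot":[0,0,0],"linear":[0,0,0],"gripper":24},{"delta_rot":[0,0,0],"linear":[0,0,-0.02],"gripper":24},{"delta_rot":[0,0,0],"linear":[0,0,-0.05],"gripper":24},{"delta_rot":[0,0,0],"linear":[0,0,-0.06],"gripper":24},{"delta_rot":[0,0,0],"linear":[0,0,-0.02],"gripper":24}]'; python3 s.py; python3 -c "
from h import *
c=cap('wrist','w9.png');go([.6426,-.2161,.156],-79.9)"
```

```text
time_s: 24.72
tcp_pos: [0.5037, 0.0843, 0.162]
ee_rot: [[-1.0, 0.022, 0.007], [0.022, 1.0, 0.003], [-0.007, 0.003, -1.0]]
wrist_force: [0.1, -0.2, -0.8]
gripper_width: 0.238
24.73 [0.5037 0.0843 0.162 ] yaw 178.72 tilt [0.0068 0.0027] j [ 2.780e+01  1.390e+01 -2.080e+01  1.000e-01 -5.480e+01 -1.191e+02] F [ 0.1 -0.2 -0.8] w 0.238
shift [-0.1448 -0.2975  0.0074]
turn [-0.0052  0.0093 -1.7691] shift after turn [ 0.3202 -0.0834  0.0072]
```

View pics/w9.png

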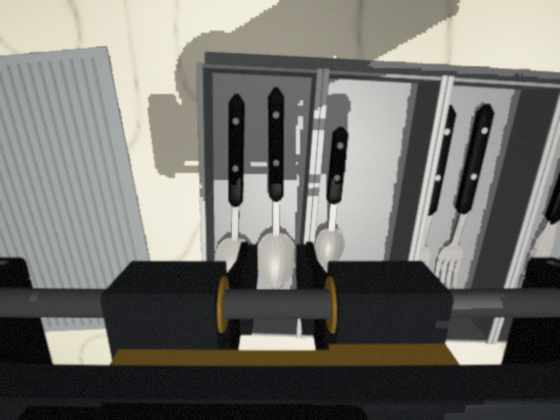

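```bash
python3 -m crank '[{"delta_rot":[0,0,0],"linear":[-0.0242,-0.0495,0],"gripper":40},{"delta_rot":[0,0,0],"linear":[-0.0242,-0.0495,0],"gripper":40},{"delta_rot":[0,0,0],"linear":[-0.0242,-0.0495,0],"gripper":40},{"delta_rot":[0,0,0],"linear":[-0.0242,-0.0495,0],"gripper":40},{"delta_rot":[0,0,0],"linear":[-0.0242,-0.0495,0],"gripper":40},{"delta_rot":[0,0,0],"linear":[-0.0242,-0.0495,0],"gripper":40}]' && python3 -m crank '[{"delta_rot":[0,0,-0.1768],"linear":[0,0,0],"gripper":40},{"delta_rot":[0,0,-0.1768],"linear":[0,0,0],"gripper":40},{"delta_rot":[0,0,-0.1768],"linear":[0,0,0],"gripper":40},{"delta_rot":[0,0,-0.1768],"linear":[0,0,0],"gripper":40},{"delta_rot":[0,0,-0.1768],"linear":[0,0,0],"gripper":40},{"delta_rot":[0,0,-0.1768],"linear":[0,0,0],"gripper":40},{"delta_rot":[0,0,-0.1768],"linear":[0,0,0],"gripper":40},{"delta_rot":[0,0,-0.1768],"linear":[0,0,0],"gripper":40},{"delta_rot":[0,0,-0.1768],"linear":[0,0,0],"gripper":40},{"delta_rot":[0,0,-0.1768],"linear":[0,0,0],"gripper":40}]' && python3 -m crank '[{"delta_rot":[0,0,0],"linear":[0,0,0],"gripper":40}]'; python3 s.py; python3 -c "
from h import *
c=cap('wrist','w10.png');cap('scene','s10.png');cap('top','t10.png'); go([.6426,-.2161,.0065],-79.9)
for o in handles(c,thr=45,amin=100,hi=(.85,0)): print(np.round(o,3))
s=load('s10.png')['img']; cv2.imwrite('pics/crop10.png',cv2.resize(cv2.convertScaleAbs(s[125:240,310:485],alpha=1.8),None,fx=4.5,fy=4.5,interpolation=cv2.INTER_CUBIC))"
```

```text
time_s: 25.52
tcp_pos: [0.6403, -0.2183, 0.1566]
ee_rot: [[-1.0, 0.023, -0.002], [0.023, 1.0, 0.0], [0.002, 0.0, -1.0]]
wrist_force: [0.7, 0.8, 0.5]
gripper_width: 0.399
time_s: 26.78
tcp_pos: [0.6396, -0.2165, 0.1565]
ee_rot: [[0.179, -0.984, -0.002], [-0.984, -0.179, 0.001], [-0.001, 0.002, -1.0]]
wrist_force: [-0.1, 0.0, -0.2]
gripper_width: 0.405
time_s: 26.9
tcp_pos: [0.6397, -0.2165, 0.1567]
ee_rot: [[0.171, -0.985, -0.002], [-0.985, -0.171, 0.0], [-0.001, 0.002, -1.0]]
wrist_force: [-0.2, 0.6, -0.3]
gripper_width: 0.395
26.9 [ 0.6397 -0.2165  0.1567] yaw -80.14 tilt [-0.0019  0.0004] j [ -5.   29.6   3.1  -0.  -63.6  14.9] F [-0.2  0.6 -0.3] w 0.395
shift [ 0.     -0.0029  0.1509]
turn [ 0.0009  0.0004 -0.0045] shift after turn [-0.     -0.0027  0.1509]
[ 6.38000e-01 -1.90000e-01  6.39000e-01 -1.93000e-01  1.00592e+02
  7.30180e+01  1.43310e+01  2.72862e+02  2.13287e+02]
```

View pics/w10.png

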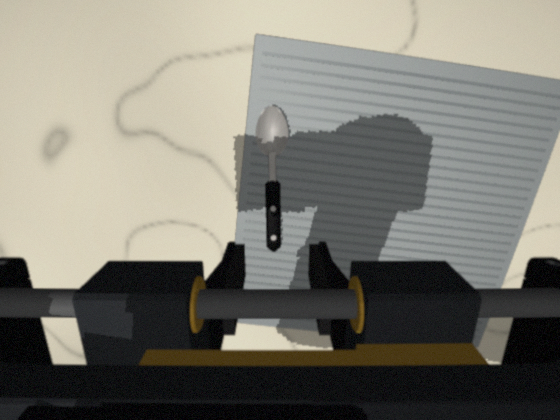

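View pics/crop10.png

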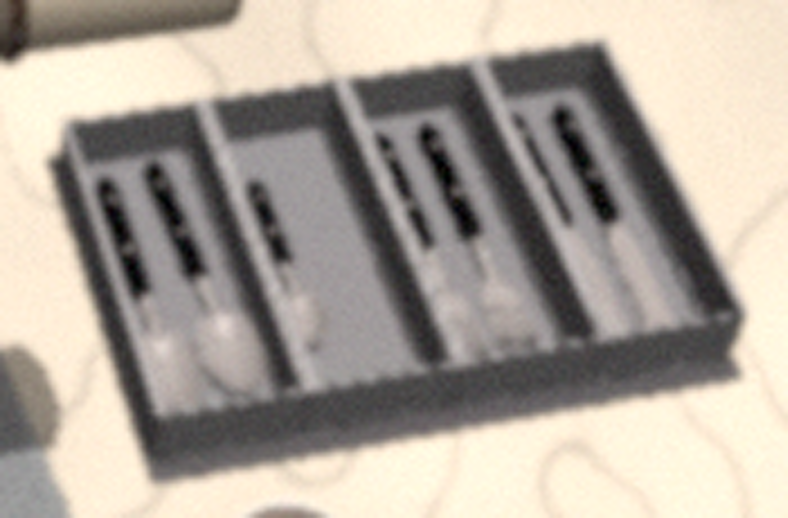

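```bash
python3 -m crank '[{"delta_rot":[0,0,0],"linear":[0,-0.0028,0.04],"gripper":40},{"delta_rot":[0,0,0],"linear":[0,0,0.055],"gripper":40},{"delta_rot":[0,0,0],"linear":[0,0,0.04],"gripper":40},{"delta_rot":[0,0,0],"linear":[0,0,0.0155],"gripper":40},{"delta_rot":[0,0,0],"linear":[0,0,0],"gripper":40},{"delta_rot":[0,0,0],"linear":[0,0,0],"gripper":0},{"delta_rot":[0,0,0],"linear":[0,0,0],"gripper":0},{"delta_rot":[0,0,0],"linear":[0,0,0],"gripper":0},{"delta_rot":[0,0,0],"linear":[0,0,0],"gripper":0}]'; python3 s.py
```

```text
time_s: 28.18
tcp_pos: [0.6435, -0.2162, 0.0089]
ee_rot: [[0.174, -0.985, 0.002], [-0.985, -0.174, -0.0], [0.001, -0.002, -1.0]]
wrist_force: [-1.0, 1.6, 4.6]
gripper_width: 0.162
28.18 [ 0.6435 -0.2162  0.0089] yaw -80.0 tilt [ 0.0017 -0.0005] j [ -4.9  38.4  -4.6   0.  -46.9  14.9] F [-1.   1.6  4.6] w 0.162
```

```bash
python3 -m crank '[{"delta_rot":[0,0,0],"linear":[0,0,-0.03],"gripper":0},{"delta_rot":[0,0,0],"linear":[0,0,-0.06],"gripper":0},{"delta_rot":[0,0,0],"linear":[0,0,-0.06],"gripper":0}]' && python3 -m crank '[{"delta_rot":[0,0,0],"linear":[-0.0513,0.0077,0],"gripper":0},{"delta_rot":[0,0,0],"linear":[-0.0513,0.0077,0],"gripper":0},{"delta_rot":[0,0,0],"linear":[-0.0513,0.0077,0],"gripper":0},{"delta_rot":[0,0,0],"linear":[-0.0513,0.0077,0],"gripper":0},{"delta_rot":[0,0,0],"linear":[-0.0513,0.0077,0],"gripper":0},{"delta_rot":[0,0,0],"linear":[-0.0513,0.0077,0],"gripper":0},{"delta_rot":[0,0,0],"linear":[-0.0513,0.0077,0],"gripper":0},{"delta_rot":[0,0,0],"linear":[-0.0513,0.0077,0],"gripper":0}]' && python3 -m crank '[{"delta_rot":[0,0,-0.1654],"linear":[0,0,0],"gripper":0},{"delta_rot":[0,0,-0.1654],"linear":[0,0,0],"gripper":0},{"delta_rot":[0,0,-0.1654],"linear":[0,0,0],"gripper":0},{"delta_rot":[0,0,-0.1654],"linear":[0,0,0],"gripper":0},{"delta_rot":[0,0,-0.1654],"linear":[0,0,0],"gripper":0},{"delta_rot":[0,0,-0.1654],"linear":[0,0,0],"gripper":0},{"delta_rot":[0,0,-0.1654],"linear":[0,0,0],"gripper":0},{"delta_rot":[0,0,-0.1654],"linear":[0,0,0],"gripper":0},{"delta_rot":[0,0,0],"linear":[0,0,0],"gripper":0}]'; python3 s.py; python3 -c "
from h import *
c=cap('wrist','w11.png'); go([.5112,.1774,.0095],-4.2)
for o in handles(c,thr=45,amin=100,hi=(.85,.6)): print(np.round(o,3))"
```

```text
time_s: 28.55
tcp_pos: [0.6424, -0.2161, 0.1585]
ee_rot: [[0.173, -0.985, -0.002], [-0.985, -0.173, 0.0], [-0.0, 0.001, -1.0]]
wrist_force: [0.3, -0.1, -0.9]
gripper_width: 0.167
time_s: 29.55
tcp_pos: [0.5103, 0.1789, 0.1576]
ee_rot: [[0.173, -0.985, 0.0], [-0.985, -0.173, 0.0], [-0.0, -0.0, -1.0]]
wrist_force: [0.6, 0.2, 0.1]
gripper_width: 0.165
time_s: 30.68
tcp_pos: [0.5109, 0.1773, 0.1574]
ee_rot: [[0.997, -0.076, -0.0], [-0.076, -0.997, -0.0], [-0.0, 0.0, -1.0]]
wrist_force: [0.8, -1.0, -0.5]
gripper_width: 0.165
30.68 [0.5109 0.1773 0.1574] yaw -4.33 tilt [-0.0003 -0.    ] j [ 36.3  17.2 -16.8  -0.  -56.   49.4] F [ 0.8 -1.  -0.5] w 0.165
shift [ 0.0003 -0.0002  0.1479]
turn [ 0.0001  0.0003 -0.0032] shift after turn [ 2.000e-04 -1.000e-04  1.479e-01]
[  0.492   0.375   0.495   0.374 174.53  108.173  16.42   83.459 219.428]
```

View pics/w11.png

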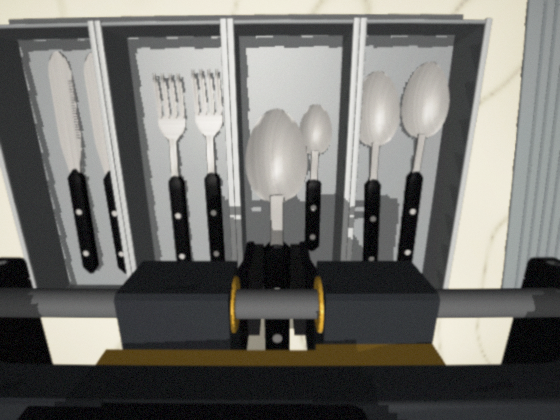

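```bash
python3 -m crank '[{"delta_rot":[0,0,0],"linear":[0,0,0.03],"gripper":0},{"delta_rot":[0,0,0],"linear":[0,0,0.045],"gripper":0},{"delta_rot":[0,0,0],"linear":[0,0,0.04],"gripper":0},{"delta_rot":[0,0,0],"linear":[0,0,0.024],"gripper":0},{"delta_rot":[0,0,0],"linear":[0,0,0.0095],"gripper":0},{"delta_rot":[0,0,0],"linear":[0,0,0.001],"gripper":0}]'; python3 s.py
```

```text
time_s: 31.48
tcp_pos: [0.5104, 0.1766, 0.0094]
ee_rot: [[0.997, -0.075, -0.002], [-0.075, -0.997, -0.002], [-0.002, 0.002, -1.0]]
wrist_force: [-5.7, -1.9, 13.5]
gripper_width: 0.164
31.48 [0.5104 0.1766 0.0094] yaw -4.28 tilt [-0.0022 -0.0022] j [ 36.3  28.5 -25.6   0.  -36.1  49.4] F [-5.7 -1.9 13.5] w 0.164
```

```bash
python3 -m crank '[{"delta_rot":[0,0,0],"linear":[0,0,0],"gripper":25},{"delta_rot":[0,0,0],"linear":[0,0,0],"gripper":27},{"delta_rot":[0,0,0],"linear":[0,0,0],"gripper":27},{"delta_rot":[0,0,0],"linear":[0,0,-0.02],"gripper":27},{"delta_rot":[0,0,0],"linear":[0,0,-0.05],"gripper":27},{"delta_rot":[0,0,0],"linear":[0,0,-0.06],"gripper":27},{"delta_rot":[0,0,0],"linear":[0,0,-0.06],"gripper":27},{"delta_rot":[0,0,0],"linear":[-0.05,0,-0.04],"gripper":27},{"delta_rot":[0,0,0],"linear":[-0.03,0,0],"gripper":27},{"delta_rot":[0,0,0],"linear":[0,0,0],"gripper":27}]'; python3 s.py;  python3 -c "
from h import *
c=cap('wrist','w12.png'); cap('top','t12.png');s=cap('scene','s12.png')['img']
for o in handles(c,thr=45,amin=100,hi=(.85,.6)): print(np.round(o,3))
cv2.imwrite('pics/crop12.png',cv2.resize(cv2.convertScaleAbs(s[125:240,310:485],alpha=1.8),None,fx=4.5,fy=4.5,interpolation=cv2.INTER_CUBIC))"
```

```text
time_s: 32.72
tcp_pos: [0.4311, 0.1831, 0.2381]
ee_rot: [[0.997, -0.072, 0.001], [-0.072, -0.997, 0.002], [0.001, -0.002, -1.0]]
wrist_force: [-0.0, -0.3, -0.5]
gripper_width: 0.267
32.73 [0.4311 0.1831 0.2381] yaw -4.14 tilt [0.0011 0.0017] j [ 42.9   5.8 -19.1  -0.  -64.9  42.9] F [-0.  -0.3 -0.5] w 0.267
[  0.609   0.41    0.616   0.411 172.559  56.638  24.789  53.639  20.789]
[  0.493   0.374   0.495   0.374 174.826 107.672  15.649 110.879 131.738]
[  0.481   0.241   0.477   0.241 175.852 103.849  13.462 224.388 138.828]
[4.67000e-01 4.60000e-02 4.71000e-01 4.60000e-02 1.75854e+02 1.04009e+02
 1.40200e+01 3.90806e+02 1.32149e+02]
[  0.48    0.277   0.479   0.277 175.951 104.472  13.838 194.443 139.042]
[4.82000e-01 1.43000e-01 4.83000e-01 1.43000e-01 1.75436e+02 7.18490e+01
 1.29430e+01 3.07750e+02 1.27898e+02]
[4.62000e-01 8.50000e-02 4.65000e-01 8.50000e-02 1.78692e+02 1.04149e+02
 1.34560e+01 3.57895e+02 1.38984e+02]
[4.83000e-01 1.78000e-01 4.81000e-01 1.78000e-01 1.74411e+02 7.20700e+01
 1.29380e+01 2.78154e+02 1.31482e+02]
```

View pics/w12.png

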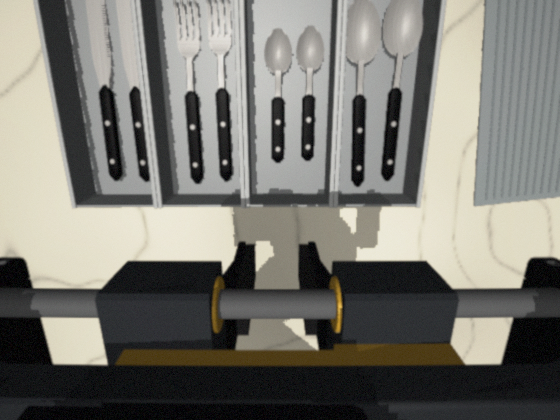

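View pics/s12.png

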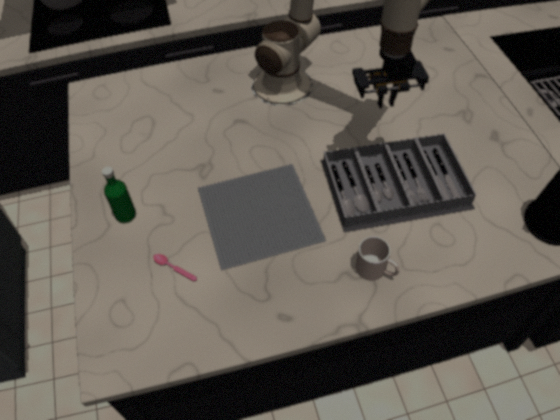

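View pics/crop12.png

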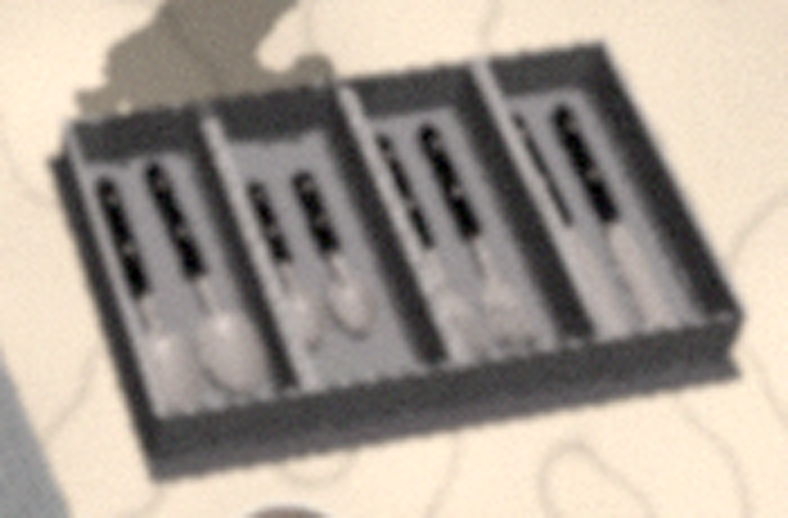

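```bash
python3 -c "
from h import *
print(workorder.finish_job())"
```

```text
the job is handed in; nothing more can be done
None
```

All four pieces are in their matching trays, and the job was handed in at about 33 s of the 112 s allowed. The hand-in reports no verdict.

- **Placing:** I moved the knife, fork, tablespoon and teaspoon in that order. Each was gripped on its handle near the balance point and laid beside its twin, right way up with its handle at the near end.
- **Last check, by wrist and scene cameras:** every new handle lies within about 4° of its twin, about 35–39 mm to its side. The heads are side by side and do not overlap. I angled the tablespoon 3° on purpose so its bowl clears the other one.
- **The rest of the scene:** the mug, the bottle and the pink spoon look unmoved in the last scene picture, and the gripper is clear of everything.
- **Forces:** the highest wrist force I read was about 15 N, when the teaspoon touched the tray floor.
- **Disagreements:** the tray corners I picked out in the top picture were up to about 15 mm off those from the scene picture. I used the scene corners because they matched the given tray sizes and the handles seen in the trays. The final wrist measurement also listed one extra dark patch by the knife tray's outer wall. I took it to be the shaded wall, as it was too short and wide to be a handle.

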